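# Lay the long lamp stem in the V-block and swing the strap over it

## Robot

A 7-joint arm with a two-finger parallel gripper is mounted at the origin on the work surface. World frame = base frame: x ahead of the robot, y to its left, z up, the work surface at z = 0. Lengths are in m, angles in rad, forces in N, time in s.
With the tool pointing down it reaches from about 0.4 to 0.85 m from the base axis. Payload 10.4 kg.
Tool frame: the origin (TCP) lies midway between the tips of the shut fingers; the grasp point (between the pads) lies 19 mm behind it; z points along the fingers, x is the direction in which the jaws open and shut, and the axes are right-handed (so a half turn about z gives the same grasp; the last joint's range is limited). The gripper opens to 85 mm and grips with 20 to 120 N. Pads are 22 mm wide; open, the fingers measure 114 mm over their backs; the gripper's body (76 mm by 85 mm) begins 54 mm behind the grasp point. The pads swing forward as they close: fully open they stand 13 mm farther back than shut.
Start: joints at [-1.238, 0.332, -0.065, 1.46, 0.022, 1.35, -0.088], TCP at [0.218, 0.586, 0.231] pointing down, gripper open.
Joint ranges: [-2.6, 2.6], [-0.5, 2.12], [-1.47, 1.34], [0.16, 2.42], [-1.27, 4.41], [0.06, 2.06], [-2.6, 2.6]. Speed limits (rad/s): [2.22, 2.22, 2.79, 2.79, 3.14, 3.14, 3.14].

## Interface

Orientations are given as a unit quaternion [x, y, z, w].
In Python, from workcell import manip, cams gives the robot as it stands.
- The arm moves only by the tool move_arm, never from a script. Its argument "moves" is a list of rows, each a list of 7 numbers: the turn, a rotation vector about the tool's x, y, z in degrees, then the shift along the tool's x, y, z in m, then the finger opening in m, from 0 to 0.0854. A call has 1 to 10 rows; each row is the pose to reach, as a shift and turn from the pose commanded when the call began, along the tool's axes at that moment; what a row does not reach only later rows make up. A row lasts 1/10 s, in which the tool goes at most 50 mm and 8.59 degrees, less where a joint would pass 70% of its speed; a pose out of reach is approached as far as the arm can. A call with a gripper value outside its range is refused whole. The fingers move at their own pace and stop on an object; "grip_force" is the grip in N (left out, the last holds). Time passes only in rows, so rows that repeat a pose let the fingers close. It gives the time, the measured TCP pose, the force and the opening at its end, in the units of the state.
- manip.get_obs(): the state, without advancing time (a new reading comes with each control period).
- cams.camera(name): name is "side" or "top" or "wrist"; returns the picture (420x560x3 uint8, red, green, blue); there is no depth.
- cams.camera_params(name): a dict with "fx", "fy", "cx", "cy" (pixels), "dist_coeffs" ([k1, k2, p1, p2, k3] as OpenCV has them; the pictures are not rectified), "xyz" and "rotation" of the camera in the world. Camera axes: x right, y up, looking along -z (the intrinsics and any distortion apply to the point x, -y, -z); pixel columns grow to the right and rows downward; lengths in m; the calibration is good to about 2 mm. A picture is of the moment at which its call begins: read the wrist's pose just before it. camera_params takes no time and is no camera call; for the wrist camera it gives the pose at the moment of the call.
- manip.hand_in(): hands the job in, once; it reports no verdict.
The state is a dict: "clock": time; "joint_pos": joint angles; "joint_velocities": joint speeds; "tau": joint torques, N m; "position": TCP position; "ee_rot": TCP orientation; "ft_force": force on the tool from outside, world axes, zero at the start; "torque": the same for the moment, N m; "grip_width": opening from 0.0 (shut) to 1.0 (fully open).
Only numpy, scipy, OpenCV 4.12 (cv2) and the standard library are available. Lean on these libraries where they do the work, as an engineer would, in place of code of your own. Each camera call takes 0.05 s, during which the arm holds its last target. There are 200 camera calls.

## Task

Take the longer of the two brass lamp stems from the wooden rest and lay it, without dropping it, in the two V-notches of the V-block fixture so that it sticks out about equally at both ends, and let go of it. Then swing the fixture's clamp strap over the stem by its black knob until it comes to its stop, straight across the stem. Leave the shorter stem where it lies.

Things in the scene. Friction and masses are not known exactly. Their poses are not given: they have to be found in the camera images.
- long_stem: Longer brass stem, wanted: lying cylinder, 28 mm diameter, 150 mm long, plus an 8 mm nipple on each end; 0.15-0.31 kg. Origin at its centre, x along it. Starts in one of two parallel bays, 100 mm apart, of a fixed wooden rest, axis level 39.8 mm above the table, on two notched slats with a 56 mm gap for fingers at the stem's middle (10 mm board below).
- short_stem: The shorter brass stem, to be left alone: same 28 mm diameter and nipples but 100 mm long, lying parallel in the rest's other bay, axis 39.8 mm up. Origin at its centre, x along its length.
- fixture: Fixed V-block fixture. Origin on the table under the groove's middle; x along the groove, z up. 12 mm base plate; two steel V-blocks at x = -42 and +42 mm, each 24 mm long, 80 mm wide, 48 mm tall, a 60 mm gap between for fingers. V 36 mm wide at the top; a seated stem's axis is at y = 0, 49.8 mm above the table. Strap pivot post (18 mm diameter) at x = +42, y = +62 mm.
- strap_knob (a point): Top centre of the strap's upright round black knob: 18 mm diameter, 40 mm tall, top 113 mm above the table. Flat steel strap, 67 to 73 mm up, clears a seated stem by 3 mm. Turns on a vertical pivot 85 mm from the knob; starts 69-97 deg open, along fixture +x; shuts clockwise seen from above to a stop, knob then at fixture x = +42, y = -23 mm. Stays where left; about 1.2 N to move.
Things that resemble listed ones, but are neither listed nor needed, are in the scene too. Leave any pink or turquoise look-alike of the long_stem alone.

How it is judged:
On the way:
1. the long stem lies in both Vs, let go, with the strap still open (x of long_stem in the frame of fixture between -0.02 and 0.02 m and y of long_stem in the frame of fixture between -0.006 and 0.006 m and z of long_stem in the frame of fixture between 0.044 and 0.056 m and angle between the x axis of long_stem and the x axis of fixture, either way round below 0.17 rad and x of strap_knob in the frame of fixture above 0.09 m and contact force between long_stem and the fingers below 0.3 N), for 0.2 s.
At the end, for the whole second after the job is handed in: The long stem rests in both Vs (within 6 mm of the seated axis sideways and in height, 10 degrees in direction, middle within 20 mm of the fixture's middle lengthways), the strap is over it within 12 degrees of its stop, and the short stem is within 30 mm of where it lay (x of long_stem in the frame of fixture between -0.02 and 0.02 m and y of long_stem in the frame of fixture between -0.006 and 0.006 m and z of long_stem in the frame of fixture between 0.044 and 0.056 m and angle between the x axis of long_stem and the x axis of fixture, either way round below 0.17 rad and x of strap_knob in the frame of fixture below 0.06 m and y of strap_knob in the frame of fixture below 0 m and linear speed of long_stem below 0.02 m/s and distance of short_stem from where it was at the start of the episode below 0.03 m); the robot touches nothing.
It fails at once if the short stem is moved by more than 30 mm (distance of short_stem from where it was at the start of the episode above 0.03 m).
It fails at once if the long stem is dropped (falls free by more than about 18 mm) (contact force between long_stem and the arm below 0.01 N and contact force between long_stem and the fingers below 0.01 N and linear speed of long_stem above 0.6 m/s).
It also fails if it takes over 56 s, if anything falls off the work surface, if the arm or the gripper's body presses on something with over 40 N, if the wrist force passes 120 N, or if a joint passes its speed limit or range.

## Working session

There is one attempt and no reset: what is moved stays moved. The work goes in short steps, Python scripts to look and compute and a tool call to move; the robot and the scene stay as the last step left them, time stands still between calls to the robot, and variables do not carry over. Pictures are saved under pics/ and viewed, about 8 in all and at most 12, crops included, and the job is handed in when it is done.

Besides the shell and the picture viewer there is one more tool, called after ">>>" as name(argument=value, ...) on one line, values as JSON. move_arm: Moves the arm, as the interface text tells. Its arguments: {"type":"object","properties":{"moves":{"type":"array","items":{"type":"array","items":{"type":"number"}}},"grip_force":{"type":"number"}},"required":["moves"]}

```bash
mkdir -p pics
cat > h.py <<'E'
import numpy as np, cv2
from workcell import manip, cams
from scipy.spatial.transform import Rotation as R
def par(n):
    p=cams.camera_params(n); K=np.array([[p['fx'],0,p['cx']],[0,p['fy'],p['cy']],[0,0,1.]])
    r=np.array(p['rotation'],float)
    M=r if r.shape==(3,3) else R.from_quat(r).as_matrix()
    return K,np.array(p['dist_coeffs'],float),np.array(p['xyz'],float),M
def ray(n,px,z,P=None):
    K,d,c,M=P or par(n)
    u=cv2.undistortPoints(np.array(px,float).reshape(-1,1,2),K,d).reshape(-1,2)
    v=np.c_[u[:,0],-u[:,1],-np.ones(len(u))]@M.T
    return c+v*((z-c[2])/v[:,2])[:,None]
def proj(n,X,P=None):
    K,d,c,M=P or par(n)
    q=(np.array(X,float).reshape(-1,3)-c)@M*[1,-1,-1]
    return cv2.projectPoints(q,np.zeros(3),np.zeros(3),K,d)[0].reshape(-1,2)
def snap(n,f):
    a=cams.camera(n); cv2.imwrite('pics/'+f,a[:,:,::-1]); return a
E
python3 - <<'E'
from h import *
a=snap('top','top0.png');b=snap('side','side0.png')
for n in('top','side','wrist'):print(n,par(n))
print(manip.get_obs())
E
```

```text
top (array([[459.64943785,   0.        , 284.71205426],
       [  0.        , 459.64943785, 208.92501616],
       [  0.        ,   0.        ,   1.        ]]), array([-0.09988032,  0.        ,  0.        ,  0.        ,  0.        ]), array([ 0.20044248, -0.12326804,  1.13056683]), array([[ 5.77411388e-03,  9.75941281e-01, -2.17957052e-01],
       [-9.99980768e-01,  6.12866729e-03,  9.50722050e-04],
       [ 2.26363515e-03,  2.17947370e-01,  9.75957899e-01]]))
side (array([[406.59806217,   0.        , 286.72622925],
       [  0.        , 406.59806217, 209.90311786],
       [  0.        ,   0.        ,   1.        ]]), array([-0.01822322,  0.        ,  0.        ,  0.        ,  0.        ]), array([ 0.21904904, -0.73548939,  0.80699024]), array([[ 0.94917412,  0.22786035, -0.21713623],
       [-0.31466565,  0.70306291, -0.637721  ],
       [ 0.0073491 ,  0.67363359,  0.73902894]]))
wrist (array([[292.21157238,   0.        , 280.62606359],
       [  0.        , 292.21157238, 209.95256517],
       [  0.        ,   0.        ,   1.        ]]), array([-0.06246076,  0.        ,  0.        ,
[... 247 characters left out ...]
 array([-1.23763087,  0.33280087, -0.06468833,  1.4608572 ,  0.02159263,
        1.34991841, -0.08847348]), 'joint_velocities': array([-9.23030726e-04, -1.30479581e-03,  1.82097848e-04, -1.92614837e-03,
       -3.41652779e-05,  9.33782119e-04, -8.92570946e-04]), 'tau': array([ 1.04679701e-03, -6.26739907e+01,  4.87561477e-02, -3.92431569e+01,
        1.62022241e-02,  6.85552150e-03,  1.73220371e-05]), 'position': array([0.21758093, 0.58553876, 0.23060041]), 'ee_rot': array([ 8.21059200e-01,  5.70842688e-01, -5.12640563e-04,  3.90447468e-04]), 'ft_force': array([-0.04250777, -0.80206565, -0.19372295]), 'torque': array([-0.03398164, -0.03958323,  0.03245413]), 'grip_width': 0.9988178295324813}
```

View pics/top0.png

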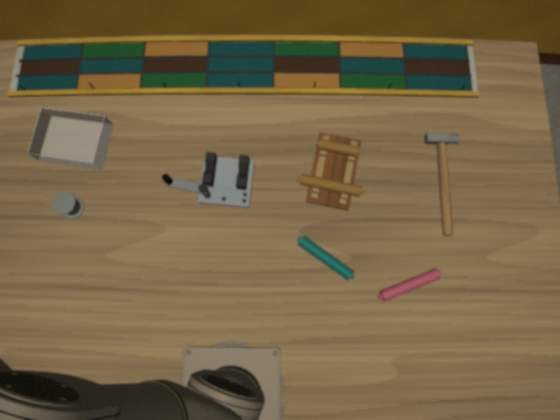

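View pics/side0.png

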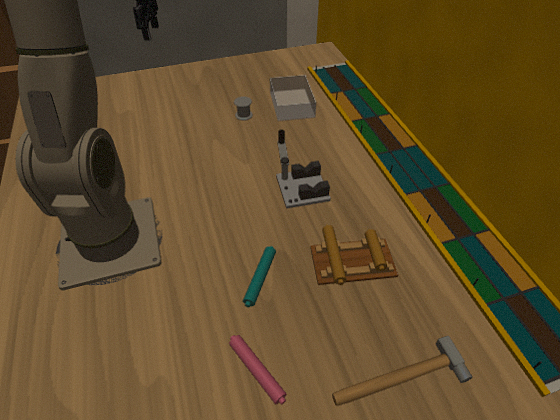

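The top view shows the rest at about (334,171). It holds two brass stems: the longer at (330,186), from 299 to 362, and the shorter at (338,147), from 316 to 360. The teal (326,258) and pink (410,285) sticks are look-alikes. The fixture is at (227,180), with its strap pointing left to the knob at (167,180). An enlarged crop will confirm these.

Run:
```python
import cv2,numpy as np
a=cv2.imread('pics/top0.png')
c=cv2.resize(a[125:215,150:260],None,fx=6,fy=6,interpolation=cv2.INTER_CUBIC)
d=cv2.resize(a[125:215,290:370],None,fx=6,fy=6,interpolation=cv2.INTER_CUBIC)
cv2.imwrite('pics/c1.png',cv2.convertScaleAbs(c,alpha=1.6)); cv2.imwrite('pics/c2.png',cv2.convertScaleAbs(d,alpha=1.6))
```

```text
(no output)
```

View pics/c1.png

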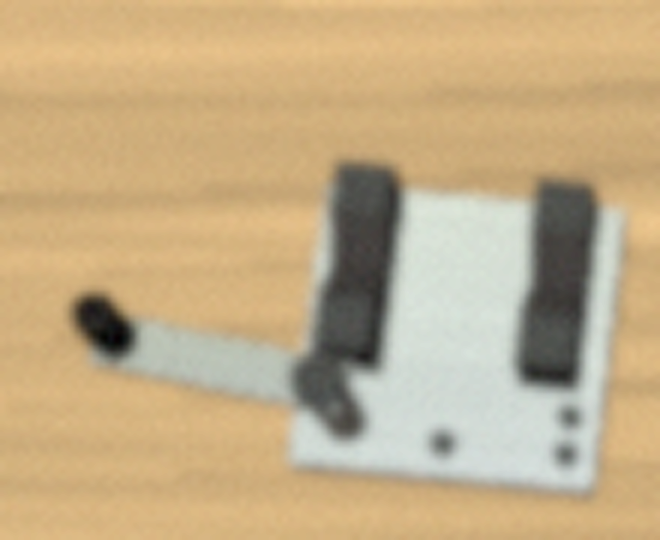

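View pics/c2.png

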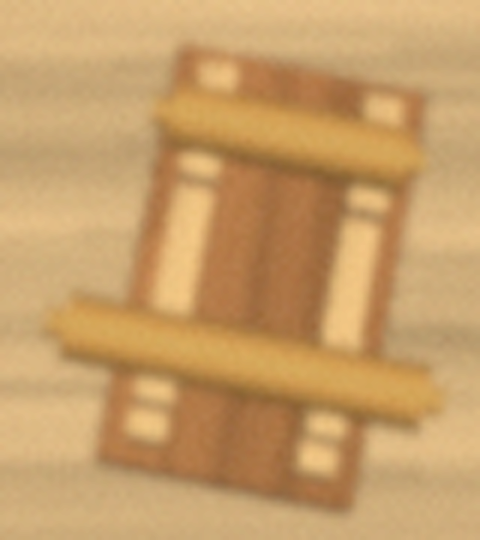

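The crops confirm it. The rest's lower bay holds the longer stem, with nipple tips at crop (47,324) and (443,398). It overhangs both slats and is brass. The upper stem is clearly shorter, from (155,108) to (425,160). The fixture's V-blocks are at crop (357,265) and (560,280), and the knob top is at about (92,310).

Run:
```python
from h import *
P=par('top')
f=lambda L,ox:[((x+.5)/6-.5+ox,(y+.5)/6-.5+125) for x,y in L]
s=ray('top',f([(47,324),(443,398)],290),.0398,P); print('long',s,s.mean(0),np.linalg.norm(s[1]-s[0]))
s=ray('top',f([(155,108),(425,160)],290),.0398,P); print('short',s,np.linalg.norm(s[1]-s[0]))
b=ray('top',f([(337,165),(397,168),(540,183),(593,186)],150),.048,P)[:,:2]
L=np.array([[54,-40],[30,-40],[-30,-40],[-54,-40]])/1e3
ml,mb=L.mean(0),b.mean(0)
A=(L-ml)[:,0]+1j*(L-ml)[:,1];B=(b-mb)[:,0]+1j*(b-mb)[:,1]
q=(B*A.conj()).sum();th=np.angle(q);print('scale',abs(q)/(abs(A)**2).sum())
c,s_=np.cos(th),np.sin(th);M=np.array([[c,-s_],[s_,c]]);o=mb-M@ml
print('fixture',o,np.degrees(th))
k=ray('top',f([(92,310)],150),.113,P)[0,:2];print('knob',k,M.T@(k-o))
p=o+M@[.042,.062];print('pivot',p,np.linalg.norm(p-k))
print('tool axes',R.from_quat(manip.get_obs()['ee_rot']).as_matrix())
```

```text
long [[ 0.521004   -0.15525858  0.0398    ]
 [ 0.4906774  -0.31780804  0.0398    ]] [ 0.5058407  -0.23653331  0.0398    ] 0.16535424988968708
short [[ 0.61578692 -0.20070047  0.0398    ]
 [ 0.59378388 -0.31377239  0.0398    ]] 0.11519285501833813
scale 0.9938429209900838
fixture [0.54185488 0.02267359] 84.9495494613992
knob [0.50364924 0.15422211] [0.12767443 0.0496379 ]
pivot [0.48379297 0.06996857] 0.08656171109516084
tool axes [[ 3.48276726e-01  9.37391682e-01 -3.96048338e-04]
 [ 9.37390881e-01 -3.48276946e-01 -1.22643521e-03]
 [-1.28758467e-03  5.58867375e-05 -9.99999170e-01]]
```

```bash
cat >> h.py <<'E'
def rel(x,y,z,deg,o=None):
    o=o or manip.get_obs(); T=R.from_quat(o['ee_rot']); a=np.radians(deg)
    G=R.from_matrix(np.array([[np.cos(a),np.sin(a),0],[np.sin(a),-np.cos(a),0],[0,0,-1.]]))
    print('turn',(T.inv()*G).as_rotvec(degrees=True).round(2),'shift',(T.inv().apply(np.array([x,y,z])-o['position'])).round(4))
def st():
    o=manip.get_obs(); T=R.from_quat(o['ee_rot']).as_matrix()
    print(o['clock'],o['position'].round(4),'xang',np.degrees(np.arctan2(T[1,0],T[0,0])).round(2),'tilt',np.degrees(T[:2,2]).round(2),o['ft_force'].round(2),o['grip_width'],o['joint_pos'].round(2))
E
python3 -c "
from h import *
rel(.51,.02,.25,-5)"
```

```text
turn [5.000e-02 6.000e-02 7.462e+01] shift [-0.4283  0.4711 -0.0188]
```

>>> move_arm(moves=[[0, 0, 8, -0.043, 0.047, -0.019, 0.0854], [0, 0, 16, -0.086, 0.094, -0.019, 0.0854], [0, 0, 24, -0.128, 0.141, -0.019, 0.0854], [0, 0, 32, -0.171, 0.188, -0.019, 0.0854], [0, 0, 40, -0.214, 0.235, -0.019, 0.0854], [0, 0, 48, -0.257, 0.282, -0.019, 0.0854], [0, 0, 56, -0.3, 0.33, -0.019, 0.0854], [0, 0, 64, -0.343, 0.377, -0.019, 0.0854], [0, 0, 72, -0.386, 0.424, -0.019, 0.0854], [0, 0, 74.6, -0.428, 0.471, -0.019, 0.0854]])

```text
clock: 1.1
position: [0.4466, 0.1416, 0.2502]
ee_rot: [0.999, -0.046, -0.0, -0.0]
ft_force: [0.5, 1.0, -0.2]
grip_width: 0.999
```

>>> move_arm(moves=[[0, 0, 0, 0, 0, 0, 0.0854], [0, 0, 0, 0, 0, 0, 0.0854], [0, 0, 0, 0, 0, 0, 0.0854]])

```text
clock: 1.4
position: [0.4457, 0.1447, 0.25]
ee_rot: [0.999, -0.043, -0.0, -0.0]
ft_force: [0.2, -0.5, -1.4]
grip_width: 0.996
```

```bash
python3 -c "
from h import *
st();P=par('wrist');a=snap('wrist','w1.png');np.save('P1.npy',np.array(P,dtype=object),allow_pickle=True)
rel(.51,.02,.25,-5);rel(.506,-.2365,.16,-10.6)
print(P[2],P[3])"
```

```text
1.4 [0.4457 0.1447 0.25  ] xang -4.87 tilt [-0.03  0.01] [ 0.15 -0.51 -1.38] 0.9959127961021672 [-0.79 -0.04  0.37  1.84  0.02  1.34 -0.51]
turn [0.   0.02 0.17] shift [0.0747 0.119  0.    ]
turn [0.   0.02 5.77] shift [0.0924 0.375  0.09  ]
[0.45012876 0.21476732 0.39150247] [[ 0.99639414  0.08122672  0.02451399]
 [-0.08483792  0.95761425  0.27527708]
 [-0.0011151  -0.27636418  0.96105234]]
```

View pics/w1.png

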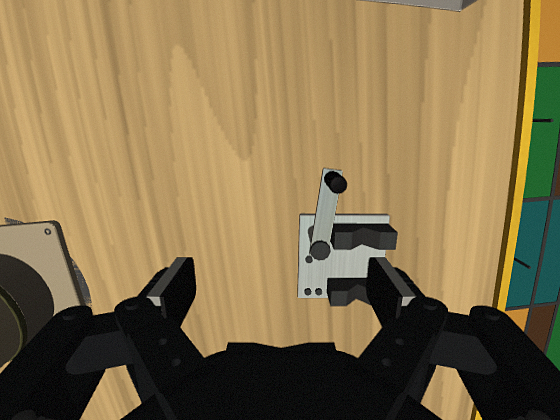

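Only the fixture's strap side is visible here (knob top at about (338,184)). The rest of it is hidden behind the gripper. I'll move to where both the fixture and the stem can be seen from near.

>>> move_arm(moves=[[0, 0, 0, 0.015, 0.045, 0, 0.0854], [0, 0, 0, 0.03, 0.09, 0, 0.0854], [0, 0, 0, 0.045, 0.135, 0, 0.0854], [0, 0, 0, 0.06, 0.18, 0, 0.0854], [0, 0, 0, 0.07, 0.21, 0, 0.0854], [0, 0, 0, 0.07, 0.22, 0, 0.0854], [0, 0, 0, 0.07, 0.22, 0, 0.0854], [0, 0, 0, 0.07, 0.22, 0, 0.0854], [0, 0, 0, 0.07, 0.22, 0, 0.0854]])

```text
clock: 2.35
position: [0.4969, -0.0795, 0.2501]
ee_rot: [0.999, -0.042, -0.0, -0.0]
ft_force: [-0.5, 0.4, -0.6]
grip_width: 0.999
```

```bash
python3 -c "
from h import *
import pickle
st();P=par('wrist');a=snap('wrist','w2.png');pickle.dump(P,open('P2.pkl','wb'))
rel(.50,-.35,.25,-10.6)
X=[[.5419,.0227,.048],[.5036,.1542,.113]];print(proj('wrist',X,P).round(1))
"
```

```text
2.35 [ 0.4969 -0.0795  0.2501] xang -4.8 tilt [-0.01  0.03] [-0.5   0.45 -0.61] 0.999213808042795 [-0.55  0.03  0.64  1.78 -0.02  1.34  0.01]
turn [-0.03  0.01  5.78] shift [0.0258 0.269  0.    ]
[[315.   93.8]
 [267.1 -75.5]]
```

View pics/w2.png

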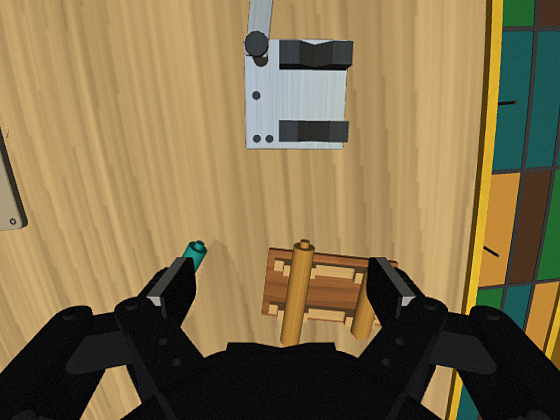

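The wrist view shows the fixture clearly, with V-blocks at (316,53) and (314,131). The long stem runs from (304,241) to (290,345). I'll enlarge a crop of the fixture.

```bash
python3 -c "
import cv2
a=cv2.imread('pics/w2.png')
cv2.imwrite('pics/c3.png',cv2.convertScaleAbs(cv2.resize(a[25:155,235:365],None,fx=4.5,fy=4.5,interpolation=cv2.INTER_CUBIC),alpha=1.5))"
```

```text
(no output)
```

View pics/c3.png

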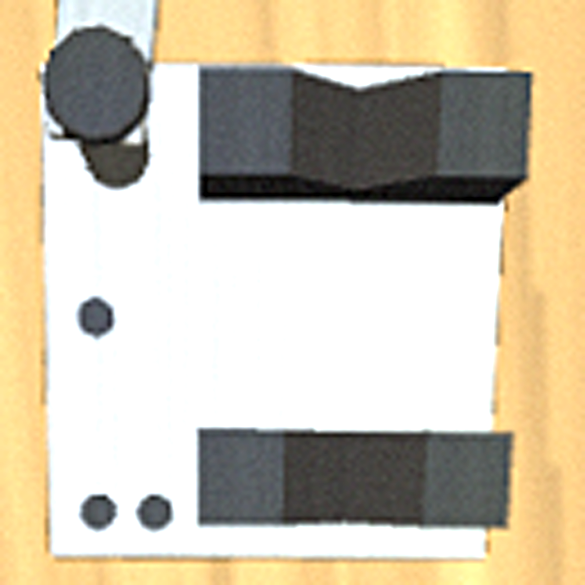

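>>> move_arm(moves=[[0, 0, 2, 0.005, 0.045, 0, 0.0854], [0, 0, 4, 0.01, 0.09, 0, 0.0854], [0, 0, 5.8, 0.015, 0.135, 0, 0.0854], [0, 0, 5.8, 0.02, 0.18, 0, 0.0854], [0, 0, 5.8, 0.025, 0.225, 0, 0.0854], [0, 0, 5.8, 0.025, 0.26, 0, 0.0854], [0, 0, 5.8, 0.025, 0.26, 0, 0.0854], [0, 0, 5.8, 0.025, 0.26, 0, 0.0854], [0, 0, 5.8, 0.025, 0.26, 0, 0.0854]])

```text
clock: 3.3
position: [0.5001, -0.3409, 0.25]
ee_rot: [0.996, -0.093, 0.0, -0.001]
ft_force: [0.1, 0.6, -0.2]
grip_width: 0.999
```

```bash
python3 -c "
from h import *
import pickle
st();P=par('wrist');a=snap('wrist','w3.png');pickle.dump(P,open('P3.pkl','wb'))
X=[[.521,-.1553,.0398],[.4907,-.3178,.0398]];q=proj('wrist',X,P).round(1);print(q)
cv2.imwrite('pics/w3b.png',cv2.convertScaleAbs(cv2.resize(a[40:280,180:420,::-1],None,fx=2.5,fy=2.5,interpolation=cv2.INTER_CUBIC),alpha=1.4))
"
```

```text
3.3 [ 0.5001 -0.3409  0.25  ] xang -10.64 tilt [0.01 0.07] [ 0.13  0.6  -0.16] 0.9994846105541744 [-0.12  0.35  0.83  1.53 -0.26  1.38  0.54]
[[269.6  16.5]
 [270.9 168.6]]
```

View pics/w3b.png

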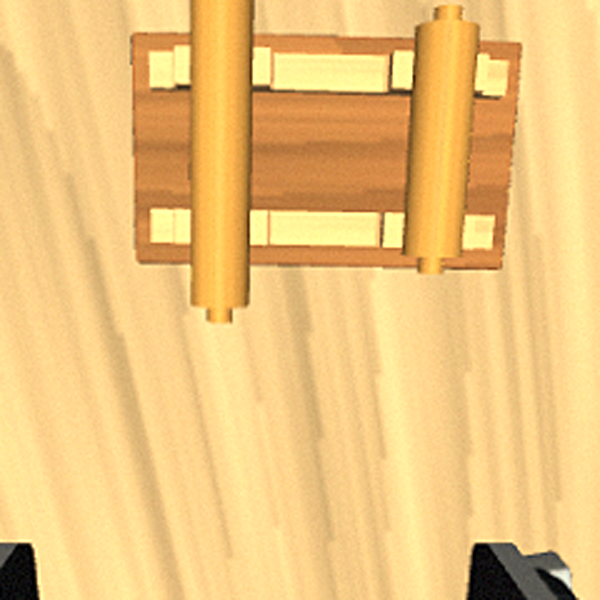

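The near view shows the long stem's axis at crop x≈220 with its nipple tip at (219,321). The short stem is at crop (440,140). Next I refine the stem and fixture poses.

```bash
cat > fit.py <<'E'
from h import *
import pickle
P3=pickle.load(open('P3.pkl','rb'));P2=pickle.load(open('P2.pkl','rb'))
g=lambda L:[((x+.5)/2.5-.5+180,(y+.5)/2.5-.5+40) for x,y in L]
s=ray('w',g([(219.5,321),(220,300),(221.5,10)]),.0398,P3)[:,:2]
d=s[2]-s[1];d/=np.linalg.norm(d);print('stem',s,'ang',np.degrees(np.arctan2(d[1],d[0])),'centre',s[0]+.083*d)
f=lambda L:[((x+.5)/4.5-.5+235,(y+.5)/4.5-.5+25) for x,y in L]
# top corners (z .048) of the blocks, and V top edges y=+-18
px=[(200,70),(533,72),(200,177),(527,177),(198,430),(513,433),(198,523),(511,526),(292,70),(442,72),(290,177),(440,177),(284,430),(427,432),(284,523),(425,525)]
L=np.array([[54,40],[54,-40],[30,40],[30,-40],[-30,40],[-30,-40],[-54,40],[-54,-40],[54,18],[54,-18],[30,18],[30,-18],[-30,18],[-30,-18],[-54,18],[-54,-18]])/1e3
b=ray('w',f(px),.048,P2)[:,:2]
ml,mb=L.mean(0),b.mean(0)
A=(L-ml)@[1,1j];B=(b-mb)@[1,1j];q=(B*A.conj()).sum();th=np.angle(q)
M=np.array([[np.cos(th),-np.sin(th)],[np.sin(th),np.cos(th)]]);o=mb-M@ml
print('scale',abs(q)/(abs(A)**2).sum(),'fixture',o,np.degrees(th));print('resid mm',(((b-o)@M-L)*1e3).round(1).tolist())
k=ray('top',[((92.5)/6-.5+150,(310.5)/6-.5+125)],.113)[0,:2];print('knob',(k-o)@M)
p=o+M@[.042,.062];print('pivot',p,[ (z,((ray('w',f([(97,83)]),z,P2)[0,:2]-o)@M).round(4)) for z in (.07,.08,.09)])
E
python3 fit.py
```

```text
stem [[ 0.48677056 -0.31643818]
 [ 0.48897591 -0.30661236]
 [ 0.51433983 -0.18197733]] ang 78.4970731417856 centre [ 0.50332225 -0.23510528]
scale 0.9900280932913342 fixture [0.54166455 0.02414392] 85.02658030084146
resid mm [[-0.8, -0.4], [-0.3, 0.3], [-0.7, -0.4], [0.1, 0.5], [0.0, -0.0], [-0.1, 0.6], [1.1, -0.1], [0.8, -0.3], [-0.7, -0.2], [-0.7, 0.0], [-0.6, -0.1], [-0.2, -0.4], [0.1, 0.4], [-0.1, 0.3], [1.2, -0.0], [0.9, -0.2]]
knob [0.12629276 0.04914912]
pivot [0.48353911 0.0713608 ] [(0.07, array([0.0448, 0.0624])), (0.08, array([0.0422, 0.0617])), (0.09, array([0.0397, 0.0609]))]
```

```bash
python3 -c "
from h import *
rel(.504,-.236,.10,-11);rel(.504,-.236,.019,-11)"
```

```text
turn [-0.07 -0.01  0.38] shift [-0.0155 -0.1036  0.1502]
turn [-0.07 -0.01  0.38] shift [-0.0155 -0.1035  0.2312]
```

>>> move_arm(moves=[[0, 0, 0.4, -0.004, -0.026, 0.03, 0.0854], [0, 0, 0.4, -0.008, -0.052, 0.06, 0.0854], [0, 0, 0.4, -0.012, -0.078, 0.09, 0.0854], [0, 0, 0.4, -0.0155, -0.1035, 0.115, 0.0854], [0, 0, 0.4, -0.0155, -0.1035, 0.14, 0.0854], [0, 0, 0.4, -0.0155, -0.1035, 0.165, 0.0854], [0, 0, 0.4, -0.0155, -0.1035, 0.185, 0.0854], [0, 0, 0.4, -0.0155, -0.1035, 0.205, 0.0854], [0, 0, 0.4, -0.0155, -0.1035, 0.22, 0.0854], [0, 0, 0.4, -0.0155, -0.1035, 0.231, 0.0854]])

```text
clock: 4.35
position: [0.5035, -0.237, 0.0184]
ee_rot: [0.995, -0.097, -0.0, -0.0]
ft_force: [0.2, 0.0, 0.1]
grip_width: 0.998
```

>>> move_arm(grip_force=60, moves=[[0, 0, 0, 0, 0, 0, 0.0854], [0, 0, 0, 0, 0, 0, 0.05], [0, 0, 0, 0, 0, 0, 0.04], [0, 0, 0, 0, 0, 0, 0.034], [0, 0, 0, 0, 0, 0, 0.02], [0, 0, 0, 0, 0, 0, 0.02], [0, 0, 0, 0, 0, 0, 0.02], [0, 0, 0, 0, 0, 0, 0.02]])

```text
clock: 5.15
position: [0.5046, -0.2385, 0.0201]
ee_rot: [0.995, -0.097, 0.001, 0.0]
ft_force: [5.6, -0.8, 6.1]
grip_width: 0.309
```

```bash
python3 -c "
from h import *
st()"
```

```text
5.15 [ 0.5046 -0.2385  0.0201] xang -11.18 tilt [ 0.15 -0.03] [ 5.59 -0.83  6.11] 0.30924640939945175 [-0.22  0.49  0.7   1.88 -0.39  0.91  0.48]
```

>>> move_arm(moves=[[0, 0, 0, 0, 0, -0.005, 0.02], [0, 0, 0, 0, 0, -0.015, 0.02], [0, 0, 0, 0, 0, -0.03, 0.02], [0, 0, 0, 0, 0, -0.05, 0.02], [0, 0, 0, 0, 0, -0.075, 0.02], [0, 0, 0, 0, 0, -0.1, 0.02], [0, 0, 0, 0, 0, -0.12, 0.02], [0, 0, 0, 0, 0, -0.13, 0.02], [0, 0, 0, 0, 0, -0.13, 0.02]])

```text
clock: 6.05
position: [0.5037, -0.2386, 0.1507]
ee_rot: [0.995, -0.098, 0.001, -0.0]
ft_force: [-0.2, 0.1, -1.7]
grip_width: 0.31
```

```bash
python3 -c "
from h import *
st();rel(.5417,.0215,.15,-5)"
```

```text
6.05 [ 0.5037 -0.2386  0.1507] xang -11.19 tilt [ 0.13 -0.  ] [-0.16  0.07 -1.66] 0.3101193752182013 [-0.31  0.3   0.8   1.78 -0.24  1.15  0.36]
turn [-0.02 -0.12 -6.19] shift [-0.0132 -0.2625  0.0008]
```

>>> move_arm(moves=[[0, 0, -1, -0.001, -0.015, 0, 0.02], [0, 0, -2, -0.002, -0.045, 0, 0.02], [0, 0, -3, -0.004, -0.08, 0, 0.02], [0, 0, -4, -0.006, -0.12, 0, 0.02], [0, 0, -5, -0.008, -0.16, 0, 0.02], [0, 0, -6.2, -0.01, -0.2, 0, 0.02], [0, 0, -6.2, -0.012, -0.235, 0, 0.02], [0, 0, -6.2, -0.013, -0.255, 0, 0.02], [0, 0, -6.2, -0.013, -0.2625, 0.001, 0.02], [0, 0, -6.2, -0.013, -0.2625, 0.001, 0.02]])

```text
clock: 7.05
position: [0.5407, 0.023, 0.1472]
ee_rot: [0.999, -0.042, -0.001, 0.0]
ft_force: [-0.5, -0.7, -2.4]
grip_width: 0.313
```

>>> move_arm(moves=[[0, 0, 0, 0, 0, 0, 0.02], [0, 0, 0, 0, 0, 0, 0.02]])

```text
clock: 7.25
position: [0.5412, 0.0201, 0.1481]
ee_rot: [0.999, -0.045, -0.0, 0.0]
ft_force: [-0.2, -0.4, -1.4]
grip_width: 0.308
```

```bash
python3 -c "
from h import *
st();rel(.5417,.0215,.045,-5);rel(.5417,.0215,.031,-5)
P=par('wrist');a=snap('wrist','w4.png')
cv2.imwrite('pics/w4b.png',cv2.convertScaleAbs(a[:,:,::-1],alpha=1.5))
P=par('top');b=snap('top','top4.png')
o=manip.get_obs();T=R.from_quat(o['ee_rot']).as_matrix();c=o['position']-T[:,2]*.0197
print(c,proj('top',[c+T[:,1]*.083,c-T[:,1]*.083],P))
cv2.imwrite('pics/t4b.png',cv2.convertScaleAbs(cv2.resize(b[110:220,140:280,::-1],None,fx=5,fy=5,interpolation=cv2.INTER_CUBIC),alpha=1.6))
"
```

```text
7.25 [0.5412 0.0201 0.1481] xang -5.11 tilt [-0.02 -0.02] [-0.16 -0.41 -1.37] 0.3080373748678334 [-0.69  0.24  0.66  1.82 -0.16  1.14 -0.07]
turn [ 0.02  0.02 -0.11] shift [ 0.0004 -0.0015  0.1031]
turn [ 0.02  0.02 -0.11] shift [ 0.0004 -0.0015  0.1171]
[0.54131394 0.02050946 0.16794338] [[256.89305549 156.30913831]
 [182.78887197 149.80272056]]
```

View pics/w4b.png

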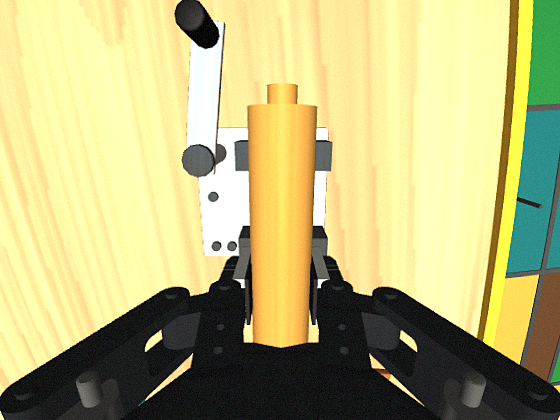

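The stem is held straight above the fixture, with its near nipple tip at about (282,84). Its axis is at column 282, in line with the centre of the V-block at column 283. I'll check the lengthways offset and then lower.

```bash
python3 -c "
from h import *
P=par('wrist');t=ray('w',[(282,84.5),(282,108)],.1678,P)[:,:2]
th=np.radians(85);M=np.array([[np.cos(th),-np.sin(th)],[np.sin(th),np.cos(th)]]);print((t-[.5417,.0238])@M, (manip.get_obs()['position'][:2]-[.5417,.0238])@M)
b=ray('w',[(235,142),(331,142),(235,170),(331,170)],.048,P)[:,:2];print(((b-[.5417,.0238])@M).round(4)); rel(.5417,.0238,.045,-5)"
```

```text
[[0.0828885  0.00104495]
 [0.07406058 0.00104848]] [-3.31347848e-03  9.87286474e-05]
[[ 0.0548  0.0387]
 [ 0.0547 -0.0392]
 [ 0.032   0.0396]
 [ 0.0319 -0.0401]]
turn [ 0.01  0.   -0.1 ] shift [ 1.000e-04 -3.300e-03  1.032e-01]
```

>>> move_arm(moves=[[0, 0, 0, 0, 0, 0.01, 0.02], [0, 0, 0, 0, 0, 0.03, 0.02], [0, 0, 0, 0, 0, 0.055, 0.02], [0, 0, 0, 0, 0, 0.075, 0.02], [0, 0, 0, 0, 0, 0.09, 0.02], [0, 0, 0, 0, 0, 0.1, 0.02], [0, 0, 0, 0, 0, 0.106, 0.02], [0, 0, 0, 0, 0, 0.11, 0.02], [0, 0, 0, 0, 0, 0.113, 0.02], [0, 0, 0, 0, 0, 0.115, 0.02]])

```text
clock: 8.35
position: [0.5418, 0.0219, 0.0335]
ee_rot: [0.999, -0.043, 0.0, -0.0]
ft_force: [0.6, 0.0, -2.1]
grip_width: 0.311
```

>>> move_arm(moves=[[0, 0, 0, 0, 0, 0.001, 0.02], [0, 0, 0, 0, 0, 0.002, 0.02], [0, 0, 0, 0, 0, 0.002, 0.02]])

```text
clock: 8.65
position: [0.5419, 0.0219, 0.0315]
ee_rot: [0.999, -0.043, 0.0, -0.0]
ft_force: [1.4, -0.8, -0.5]
grip_width: 0.311
```

```bash
python3 -c "
from h import *
st()"
```

```text
8.65 [0.5419 0.0219 0.0315] xang -4.98 tilt [0.05 0.01] [ 1.41 -0.78 -0.52] 0.3105184280325881 [-0.63  0.41  0.6   1.91 -0.29  0.91  0.02]
```

>>> move_arm(moves=[[0, 0, 0, 0, 0, 0.001, 0.02], [0, 0, 0, 0, 0, 0.0015, 0.02], [0, 0, 0, 0, 0, 0.0015, 0.02]])

```text
clock: 8.95
position: [0.5427, 0.0218, 0.0306]
ee_rot: [0.999, -0.044, 0.001, -0.0]
ft_force: [1.9, 0.6, 5.1]
grip_width: 0.309
```

Contact (about 6 N upward): the stem is seated, so I release it and retreat straight up.

>>> move_arm(moves=[[0, 0, 0, 0, 0, 0, 0.032], [0, 0, 0, 0, 0, 0, 0.04], [0, 0, 0, 0, 0, 0, 0.06], [0, 0, 0, 0, 0, 0, 0.08], [0, 0, 0, 0, 0, 0, 0.08], [0, 0, 0, 0, 0, 0, 0.08], [0, 0, 0, 0, 0, 0, 0.08], [0, 0, 0, 0, 0, 0, 0.08]])

```text
clock: 9.75
position: [0.5414, 0.0218, 0.0297]
ee_rot: [0.999, -0.044, -0.0, -0.0]
ft_force: [-1.0, -0.7, -0.2]
grip_width: 0.939
```

>>> move_arm(moves=[[0, 0, 0, 0, 0, -0.01, 0.08], [0, 0, 0, 0, 0, -0.03, 0.08], [0, 0, 0, 0, 0, -0.06, 0.08], [0, 0, 0, 0, 0, -0.1, 0.08], [0, 0, 0, 0, 0, -0.14, 0.08], [0, 0, 0, 0, 0, -0.175, 0.08], [0, 0, 0, 0, 0, -0.2, 0.08], [0, 0, 0, 0, 0, -0.2, 0.08]])

```text
clock: 10.55
position: [0.5431, 0.0215, 0.2341]
ee_rot: [0.999, -0.044, 0.003, -0.001]
ft_force: [-0.1, 0.5, -0.4]
grip_width: 0.938
```

```bash
python3 -c "
from h import *
st();P=par('wrist');a=snap('wrist','w5.png')
import pickle;pickle.dump(P,open('P5.pkl','wb'))
cv2.imwrite('pics/w5b.png',cv2.convertScaleAbs(cv2.resize(a[0:300,140:420,::-1],None,fx=2,fy=2,interpolation=cv2.INTER_CUBIC),alpha=1.4))"
```

```text
10.55 [0.5431 0.0215 0.2341] xang -5.02 tilt [0.35 0.12] [-0.08  0.45 -0.36] 0.9380920608409736 [-0.73  0.16  0.68  1.71 -0.1   1.3  -0.12]
```

View pics/w5b.png

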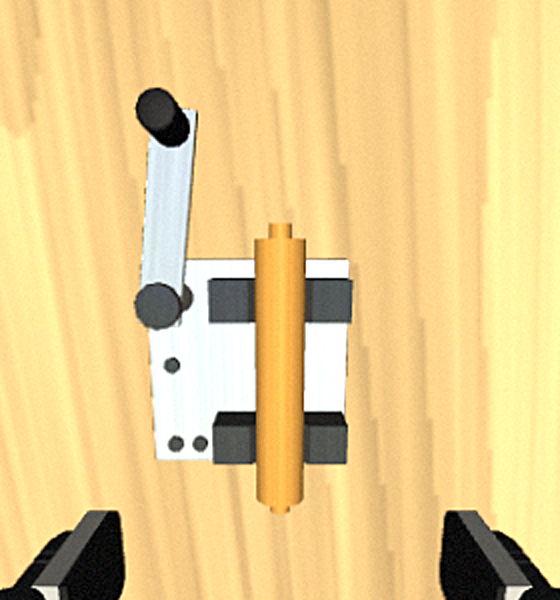

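The stem lies in both Vs with equal overhang, tips at crop (280,223) and (280,513). The knob top is at (158,108). Next I verify the numbers and plan the knob.

```bash
cat > fx.py <<'E'
from h import *
th=np.radians(85);M=np.array([[np.cos(th),-np.sin(th)],[np.sin(th),np.cos(th)]]);O=np.array([.5417,.0238])
loc=lambda w:(np.atleast_2d(w)[:,:2]-O)@M
def kn(a,extra=0): # strap angle a (fixture deg)
    r=np.radians(a);return O+M@(np.array([.042,.062])+.085*np.array([np.cos(r),np.sin(r)]))
E
python3 -c "
from fx import *
import pickle
P=pickle.load(open('P5.pkl','rb'))
g=lambda L:[((x+.5)/2-.5+140,(y+.5)/2-.5) for x,y in L]
print('stem',loc(ray('w',g([(280,223),(280,513)]),.0498,P)).round(4))
b=ray('w',g([(209,280),(353,280),(209,322),(352,322),(213,421),(347,421),(213,463),(347,463)]),.048,P);print('blocks',loc(b).round(4).tolist(),loc(b).mean(0))
k=loc(ray('w',g([(157,108)]),.113,P))[0];r=k-[.042,.062];a=np.degrees(np.arctan2(r[1],r[0]));print('knob',k,a,np.linalg.norm(r))
for a0 in (a,-10.):
  p=kn(a0);print(p);rel(p[0],p[1],.15,a0-5);rel(p[0],p[1],.084,a0-5)
"
```

```text
stem [[ 0.0842 -0.    ]
 [-0.0836  0.0001]]
blocks [[0.0544, 0.0389], [0.0544, -0.04], [0.0315, 0.0396], [0.0315, -0.0402], [-0.0259, 0.0391], [-0.026, -0.0391], [-0.0519, 0.04], [-0.0521, -0.0399]] [ 0.00199382 -0.00019407]
knob [0.12716687 0.05088984] -7.432356172402244 0.08588848487075708
[0.50189585 0.15405066]
turn [-0.11 -0.18  7.43] shift [-0.052  -0.1282  0.0819]
turn [-0.11 -0.18  7.43] shift [-0.0522 -0.1281  0.1479]
[0.50559609 0.15314753]
turn [-0.11 -0.18 10.  ] shift [-0.0482 -0.1277  0.0819]
turn [-0.11 -0.18 10.  ] shift [-0.0485 -0.1275  0.1479]
```

>>> move_arm(moves=[[0, 0, 3, -0.013, -0.032, 0, 0.05], [0, 0, 6, -0.026, -0.064, 0, 0.05], [0, 0, 7.5, -0.039, -0.096, 0, 0.05], [0, 0, 7.5, -0.052, -0.128, 0.02, 0.05], [0, 0, 7.5, -0.052, -0.128, 0.05, 0.05], [0, 0, 7.5, -0.052, -0.128, 0.08, 0.05], [0, 0, 7.5, -0.052, -0.128, 0.08, 0.05], [0, 0, 7.5, -0.052, -0.128, 0.08, 0.05]])

```text
clock: 11.4
position: [0.5005, 0.1533, 0.1498]
ee_rot: [0.994, -0.109, -0.001, 0.001]
ft_force: [-0.2, -0.2, 1.2]
grip_width: 0.585
```

```bash
python3 -c "
from fx import *
st();p=kn(-7.5);rel(p[0],p[1],.084,-12.5)"
```

```text
11.4 [0.5005 0.1533 0.1498] xang -12.52 tilt [-0.07 -0.06] [-0.21 -0.22  1.19] 0.5849560940786481 [-0.9   0.18  0.57  1.86 -0.11  1.13 -0.51]
turn [ 0.07  0.05 -0.02] shift [ 0.0014 -0.0011  0.0658]
```

>>> move_arm(moves=[[0, 0, 0, 0.001, -0.001, 0.015, 0.05], [0, 0, 0, 0.001, -0.001, 0.035, 0.05], [0, 0, 0, 0.001, -0.001, 0.05, 0.05], [0, 0, 0, 0.001, -0.001, 0.06, 0.05], [0, 0, 0, 0.001, -0.001, 0.066, 0.05], [0, 0, 0, 0.001, -0.001, 0.066, 0.04], [0, 0, 0, 0.001, -0.001, 0.066, 0.03], [0, 0, 0, 0.001, -0.001, 0.066, 0.026], [0, 0, 0, 0.001, -0.001, 0.066, 0.026], [0, 0, 0, 0.001, -0.001, 0.066, 0.026]])

```text
clock: 12.4
position: [0.5021, 0.1547, 0.0841]
ee_rot: [0.994, -0.109, 0.0, -0.0]
ft_force: [-0.6, 0.1, 0.8]
grip_width: 0.305
```

```bash
python3 -c "
from fx import *
st()
for a in (-14,-20,-26,-32,-38,-44,-50): p=kn(a);rel(p[0],p[1],.084,a-5)"
```

```text
12.4 [0.5021 0.1547 0.0841] xang -12.48 tilt [0.02 0.02] [-0.63  0.13  0.83] 0.30531750042185746 [-0.87  0.27  0.56  1.92 -0.17  1.   -0.46]
turn [-0.03 -0.02  6.52] shift [0.0096 0.0012 0.0001]
turn [-0.03 -0.02 12.52] shift [0.0184 0.0027 0.0001]
turn [-3.000e-02 -1.000e-02  1.852e+01] shift [0.027  0.0051 0.0001]
turn [-3.000e-02 -1.000e-02  2.452e+01] shift [0.0353 0.0083 0.0001]
turn [-3.000e-02 -1.000e-02  3.052e+01] shift [0.0432 0.0124 0.0001]
turn [-3.000e-02 -1.000e-02  3.652e+01] shift [0.0506 0.0173 0.0001]
turn [-3.000e-02 -1.000e-02  4.252e+01] shift [0.0574 0.023  0.0001]
```

>>> move_arm(moves=[[0, 0, 3, 0.005, 0.0005, 0, 0.026], [0, 0, 6.5, 0.0095, 0.001, 0, 0.026], [0, 0, 12.5, 0.0185, 0.0025, 0, 0.026], [0, 0, 18.5, 0.027, 0.005, 0, 0.026], [0, 0, 24.5, 0.0355, 0.0085, 0, 0.026], [0, 0, 30.5, 0.043, 0.0125, 0, 0.026], [0, 0, 36.5, 0.0505, 0.0175, 0, 0.026], [0, 0, 42.5, 0.0575, 0.023, 0, 0.026], [0, 0, 42.5, 0.0575, 0.023, 0, 0.026]])

```text
clock: 13.3
position: [0.5537, 0.119, 0.0839]
ee_rot: [0.886, -0.463, 0.0, 0.0]
ft_force: [0.6, -0.1, 0.6]
grip_width: 0.304
```

```bash
python3 -c "
from fx import *
st()
for a in (-56,-62,-68,-74,-80,-86,-92,-94): p=kn(a);rel(p[0],p[1],.084,a-5)"
```

```text
13.3 [0.5537 0.119  0.0839] xang -55.14 tilt [ 0.03 -0.03] [ 0.59 -0.06  0.58] 0.3037097593866903 [-0.87  0.4   0.7   1.82 -0.29  1.03 -1.02]
turn [-0.01 -0.04  5.86] shift [ 0.008   0.0003 -0.0001]
turn [-1.000e-02 -4.000e-02  1.186e+01] shift [ 0.0168  0.0017 -0.0001]
turn [-0.02 -0.04 17.86] shift [ 0.0254  0.004  -0.0001]
turn [-2.000e-02 -4.000e-02  2.386e+01] shift [ 0.0337  0.0072 -0.0001]
turn [-2.000e-02 -4.000e-02  2.986e+01] shift [ 0.0416  0.0112 -0.0001]
turn [-2.000e-02 -3.000e-02  3.586e+01] shift [ 0.0491  0.016  -0.0001]
turn [-2.000e-02 -3.000e-02  4.186e+01] shift [ 0.056   0.0216 -0.0001]
turn [-2.000e-02 -3.000e-02  4.386e+01] shift [ 0.0582  0.0236 -0.0001]
```

>>> move_arm(moves=[[0, 0, 5.9, 0.008, 0.0005, 0, 0.026], [0, 0, 11.9, 0.017, 0.0015, 0, 0.026], [0, 0, 17.9, 0.0255, 0.004, 0, 0.026], [0, 0, 23.9, 0.0335, 0.007, 0, 0.026], [0, 0, 29.9, 0.0415, 0.011, 0, 0.026], [0, 0, 35.9, 0.049, 0.016, 0, 0.026], [0, 0, 38, 0.052, 0.018, 0, 0.026], [0, 0, 38, 0.053, 0.019, 0, 0.026], [0, 0, 38, 0.054, 0.02, 0, 0.026]])

```text
clock: 14.2
position: [0.5678, 0.0646, 0.0838]
ee_rot: [-0.69, 0.724, 0.0, 0.0]
ft_force: [0.6, 2.0, 0.3]
grip_width: 0.304
```

```bash
python3 -c "
from fx import *
st();print(loc(manip.get_obs()['position']))
for a in (-92,-95): p=kn(a);rel(p[0],p[1],.084,-93)
a=snap('top','top6.png');P=par('top');print(proj('top',[list(kn(-90))+[.113]],P))"
```

```text
14.2 [0.5678 0.0646 0.0838] xang -92.76 tilt [0.02 0.03] [0.6  2.04 0.25] 0.30360131767070403 [-0.87  0.45  0.84  1.81 -0.39  1.05 -1.5 ]
[[ 0.04295839 -0.02242443]]
turn [-0.01  0.03  0.24] shift [ 0.0039 -0.0004 -0.0002]
turn [-0.01  0.03  0.24] shift [ 0.0084  0.0001 -0.0002]
[[204.95478361 149.94232279]]
```

Tangential resistance is about 2 N, so the knob is being carried. I push a few mm further, to the stop.

>>> move_arm(moves=[[0, 0, 0, 0.002, 0, 0, 0.026], [0, 0, 0, 0.004, 0, 0, 0.026], [0, 0, 0, 0.005, 0, 0, 0.026], [0, 0, 0, 0.005, 0, 0, 0.026]])

```text
clock: 14.65
position: [0.5675, 0.06, 0.0838]
ee_rot: [-0.689, 0.725, 0.0, 0.001]
ft_force: [1.2, 5.1, 0.4]
grip_width: 0.306
```

The force rose to 5 N, which fits the stop. I open, retreat and look.

>>> move_arm(moves=[[0, 0, 0, 0.004, 0, 0, 0.03], [0, 0, 0, 0.001, 0, 0, 0.05], [0, 0, 0, 0, 0, 0, 0.05], [0, 0, 0, 0, 0, 0, 0.05], [0, 0, 0, 0, 0, 0, 0.05], [0, 0, 0, 0, 0, -0.02, 0.05], [0, 0, 0, 0, 0, -0.05, 0.05], [0, 0, 0, 0, 0, -0.09, 0.05], [0, 0, 0, 0, 0, -0.14, 0.05], [0, 0, 0, 0, 0, -0.17, 0.05]])

```text
clock: 15.65
position: [0.5681, 0.0581, 0.2572]
ee_rot: [-0.688, 0.726, -0.001, 0.001]
ft_force: [0.6, 0.3, 0.1]
grip_width: 0.581
```

>>> move_arm(moves=[[0, 0, 0, 0.02, 0.02, -0.17, 0.05], [0, 0, 0, 0.03, 0.03, 0, 0.05], [0, 0, 0, 0.03, 0.03, 0, 0.05]])

```text
clock: 15.95
position: [0.5331, 0.0278, 0.2512]
ee_rot: [-0.687, 0.726, 0.001, -0.001]
ft_force: [-0.1, -0.4, 0.4]
grip_width: 0.588
```

```bash
python3 -c "
from fx import *
st();P=par('wrist');a=snap('wrist','w6.png')
print(proj('w',[list(kn(-90))+[.113],list(O)+[.0498],list(O+M@[.083,0])+[.0498],list(O+M@[-.083,0])+[.0498]],P).round(0))
cv2.imwrite('pics/w6b.png',cv2.convertScaleAbs(a[:,:,::-1],alpha=1.4))"
```

```text
15.95 [0.5331 0.0278 0.2512] xang -93.17 tilt [-0.23  0.01] [-0.11 -0.42  0.44] 0.5875339493771702 [-1.01  0.16  0.98  1.71 -0.14  1.35 -1.63]
[[241. 164.]
 [284. 178.]
 [214. 175.]
 [353. 180.]]
```

View pics/w6b.png

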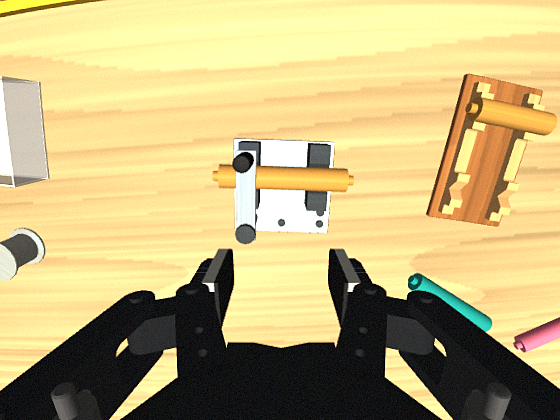

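The strap lies straight across the stem, with the knob at (243,161) against (241,164) predicted at the stop. The stem tips at (214,176) and (353,180) match the seated prediction, and the short stem is still in its bay. The arm is clear, so I hand in.

```bash
python3 -c "
from workcell import manip
print(manip.hand_in())"
```

```text
the job is handed in; nothing more can be done
None
```

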